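# Park the fluorescence lamp: shutter first, then filter selector

## Robot

A 6-joint arm with a two-finger parallel gripper is mounted at the origin on the work surface. World frame = base frame: x ahead of the robot, y to its left, z up, the work surface at z = 0. Lengths are in mm, angles in rad, forces in N, time in s.
With the tool pointing down it reaches from about 300 to 775 mm from the base axis. Payload 14.6 kg.
Tool frame: the origin (TCP) lies at the very end of the fingers, on their centre line; the grasp point (between the pads) lies manip.grasp_offset behind it (manip.grasp_offset is the distance from the TCP to the grasp point, in mm); z points along the fingers, y is the direction in which the jaws open and shut (so a half turn about z gives the same grasp; the last joint's range is limited). The gripper opens to 94 mm and grips with 3 to 60 N. Pads are 16 mm wide; open, the fingers measure 119 mm over their backs; the gripper's body (75 mm by 177 mm) begins 78 mm behind the grasp point.
Start: joints at [1.225, 0.3, 1.521, -0, 1.321, -0.067], TCP at [151.359, 528.753, 205.446] pointing down, gripper open.
Joint ranges: [-3.03, 3.03], [-0.79, 2.21], [0.23, 2.52], [-1.04, 4.18], [0, 3.07], [-2.55, 2.55]. Speed limits (rad/s): [2.22, 2.22, 2.57, 3.14, 3.14, 3.14].

## Interface

Orientations are given as [roll, pitch, yaw] about the fixed x, y, z axes, in that order (R = Rz(yaw) Ry(pitch) Rx(roll)).
In Python, from cell import manip gives the robot as it stands.
- The arm moves only by the tool send_rows, never from a script. Its argument "commands" is a list of rows, each a list of 2 entries, a list of its own where there are three numbers: the shift along the tool's x, y, z in m, then the turn about the tool's z in rad. A call has exactly 8 rows; each row is the pose to reach, as a shift and turn from the pose commanded when the call began, along the tool's axes at that moment; what a row does not reach only later rows make up. A row lasts 1/12 s, in which the tool goes at most 41.7 mm and 7.16 degrees, less where a joint would pass 70% of its speed; a pose out of reach is approached as far as the arm can. A call with a gripper value outside its range is refused whole. "hand" is the closure, from -1 (fully open) to 1 (shut), so that 0 is half open, set as the call begins (left out, the last holds). The fingers move at their own pace and stop on an object; "force" is the grip in N (left out, the last holds). Time passes only in rows, so rows that repeat a pose let the fingers close, or fill a call up. It gives the time, the measured TCP pose, the force and the opening at its end, in the units of the state.
- manip.read_state(): the state, without advancing time (a new reading comes with each control period).
- manip.camera(name): name is "scene" or "top" or "wrist"; returns the picture (480x640x3 uint8, red, green, blue); there is no depth.
- manip.camera_model(name): a dict with "K" (3x3 intrinsics, pixels), "eye" and "attitude" of the camera in the world; the wrist camera has in their place "mount" (4x4, takes a point from camera to tool coordinates, whose origin is the TCP and whose axes are the flange's). Camera axes: x right, y down, z forward; pixel columns grow to the right and rows downward; lengths in mm; the calibration is good to about 2 mm. A picture is of the moment at which its call begins: read the wrist's pose just before it. camera_model takes no time and is no camera call.
- manip.sign_off(): hands the job in, once; it reports no verdict.
The state is a dict: "clock": time; "joints": joint angles; "qd": joint speeds; "effort": joint torques, N m; "eef_pos": TCP position; "eef_rot": TCP orientation; "wrist_force": force on the tool from outside, world axes, zero at the start; "moment": the same for the moment, N m; "finger_gap": finger opening in mm.
Only numpy, scipy, OpenCV 4.12 (cv2) and the standard library are available. Lean on these libraries where they do the work, as an engineer would, in place of code of your own. Each camera call takes 0.05 s, during which the arm holds its last target.

## Task

Park the fluorescence lamp with the green band for the night: turn its red shutter handle anticlockwise (seen from above) as far as it goes, which swings its lock plate out of the way, and then turn its black filter selector anticlockwise as far as it goes. Leave both handles at their stops and let go; do not touch the other lamp, the one with the orange band.

Things in the scene. Friction and masses are not known exactly. Their poses are not given: they have to be found in the camera images.
- shutter_grip (a point): Red handle of the green-banded lamp (fixed white box, 170x230 mm, 90 high): upright bar 46 long, 14 thick, 42 high on a 22 mm radius hub, turning about its own vertical centre line (0.12 N m). Point on that line, 16 mm below the bar's top, 38 above the lamp's top: grip here. Turns with it: x along the bar (white line at the -x end), y across, z up. Its steel lock sector tops out 28 mm lower
- shutter (a joint): Angle of the red shutter handle, rad: 0 open; grows anticlockwise seen from above to a stop at 1.2 (closed: white line at the green dot on the lamp). Starts between 0 and 0.25. Stays where it is left.
- selector_grip (a point): Black filter selector handle of the same lamp, 105 mm to the right of the red one (lamp's -y): same shape, sizes, point and axes; white line at the -x end. Its flat dark arm (78 mm long, 28 mm below this point) butts on the red handle's lock sector until the red one is about 15 degrees from its stop or nearer; then it turns with 0.08 N m. Do not force it before.
- selector (a joint): Angle of the black selector, rad: starts at 0; grows anticlockwise seen from above to a stop at 1.2 (parked: white line at the green dot). While locked it moves only about 0.05. Stays where it is left.
- amber_lamp: The other lamp, with an orange band: otherwise the same box (170 x 230 mm, 90 mm high) and the same two handles (tops at 144 mm), not to be touched. Origin: centre of its underside; x points from its front to its back, z up. Which lamp stands on the left varies; each is yawed up to 17 degrees.

How it is judged:
By the outcome, as a careful person would: the job done as asked, in the order asked, and still so for the second after the job is handed in, with the robot touching nothing.
It also fails if it takes over 45 s, if anything falls off the work surface, if the arm or the gripper's body presses on something with over 40 N, if the wrist force passes 120 N, or if a joint passes its speed limit or range.

## Working session

There is one attempt and no reset: what is moved stays moved. The work goes in short steps, Python scripts to look and compute and a tool call to move; the robot and the scene stay as the last step left them, time stands still between calls to the robot, and variables do not carry over. Pictures are saved under pics/ and viewed, and the job is handed in when it is done.

Besides the shell and the picture viewer there is one more tool, called after "Request:" as name(argument=value, ...), one argument or row to a line, values as JSON. send_rows: Moves the arm, as the interface text tells. Its arguments: {"type":"object","properties":{"commands":{"type":"array","items":{"type":"array"}},"hand":{"type":"number"},"force":{"type":"number"}},"required":["commands"]}

```bash
mkdir -p pics; python3 - <<'E'
from cell import manip
import cv2
s=manip.read_state();print(s, manip.grasp_offset)
for n in("top","scene","wrist"):
    im=manip.camera(n);cv2.imwrite(f"pics/{n}0.png",im[:,:,::-1]);print(n,manip.camera_model(n))
E
```

```text
{'clock': 0.0, 'joints': array([ 1.22541294e+00,  3.00502376e-01,  1.52156995e+00,  1.39017348e-05,
        1.32073717e+00, -6.66251817e-02]), 'qd': array([ 0.0002033 ,  0.00207873,  0.00076167,  0.00076605, -0.00185557,
       -0.00121703]), 'effort': array([-2.14758670e-04, -5.31811917e+01, -3.52731693e+01,  7.06837233e-02,
        2.44475668e-02, -1.32250907e-04]), 'eef_pos': array([151.26051731, 528.5117342 , 204.87389688]), 'eef_rot': array([-3.14037940e+00, -9.44478761e-05,  2.86283095e+00]), 'wrist_force': array([ 0.11860425, -0.99960327, -0.96309606]), 'moment': array([-0.01444316, -0.02055493,  0.00900465]), 'finger_gap': 93.97491470881327} 18.8
top {'K': array([[580.27254965,   0.        , 322.27866923],
       [  0.        , 580.27254965, 248.23941022],
       [  0.        ,   0.        ,   1.        ]]), 'eye': array([ 331.85416994,   -6.08283675, 1139.67636318]), 'attitude': array([-2.93787433,  0.00330635, -1.60362459])}
scene {'K': array([[579.44835382,   0.        , 323.86174504],
       [  0.        , 579.44835382, 239.34921358],
       [  0.        ,   0.        ,   1.        ]]), 'eye': array([1287.04009583,  525.69931048,  703.45679293]), 'attitude': array([-2.14113845, -0.02427524,  2.22821923])}
wrist {'K': array([[423.3364017 ,   0.        , 320.05683558],
       [  0.        , 423.3364017 , 237.3546303 ],
       [  0.        ,   0.        ,   1.        ]]), 'mount': array([[-2.39899708e-04, -9.62081834e-01, -2.72760859e-01,
         8.01977454e+01],
       [ 9.99999846e-01, -3.67423750e-04,  4.16452877e-04,
        -8.87111620e-02],
       [-5.00880566e-04, -2.72760717e-01,  9.62081774e-01,
        -1.79142363e+02],
       [ 0.00000000e+00,  0.00000000e+00,  0.00000000e+00,
         1.00000000e+00]])}
```

View pics/top0.png

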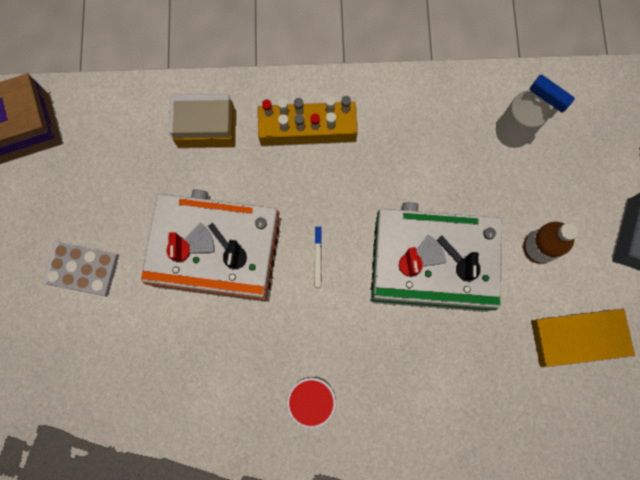

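View pics/scene0.png

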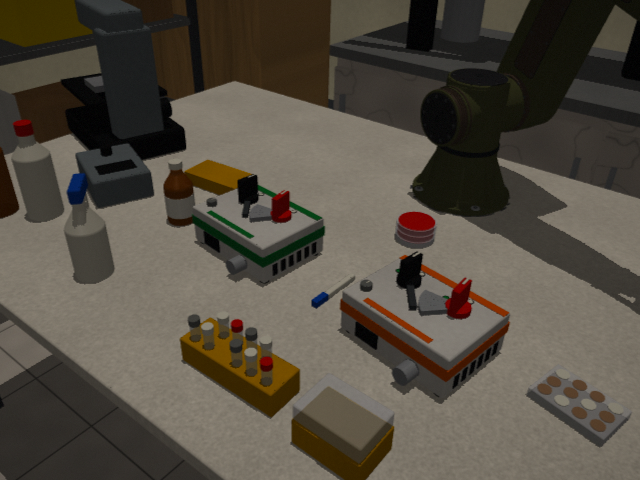

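View pics/wrist0.png

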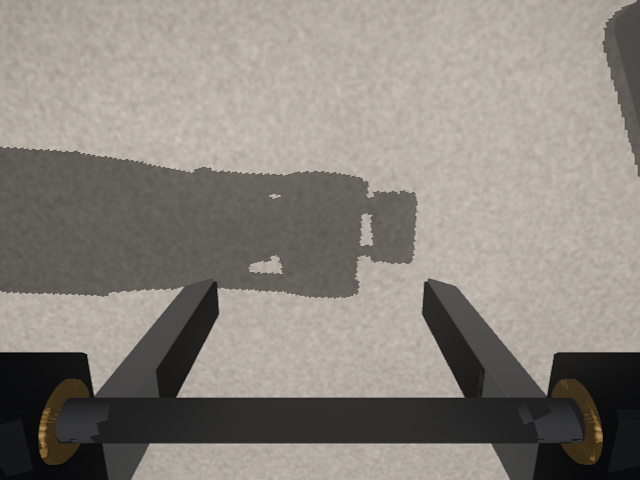

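```bash
python3 - <<'E'
import cv2
im=cv2.imread("pics/top0.png")[195:320,360:520]
cv2.imwrite("pics/top0c.png",cv2.resize(im,None,fx=5,fy=4.8,interpolation=cv2.INTER_CUBIC)[:600])
im=cv2.imread("pics/scene0.png")[160:290,180:340]
cv2.imwrite("pics/scene0c.png",cv2.resize(im,None,fx=4.5,fy=4.5,interpolation=cv2.INTER_CUBIC))
E
```

```text
(no output)
```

View pics/top0c.png

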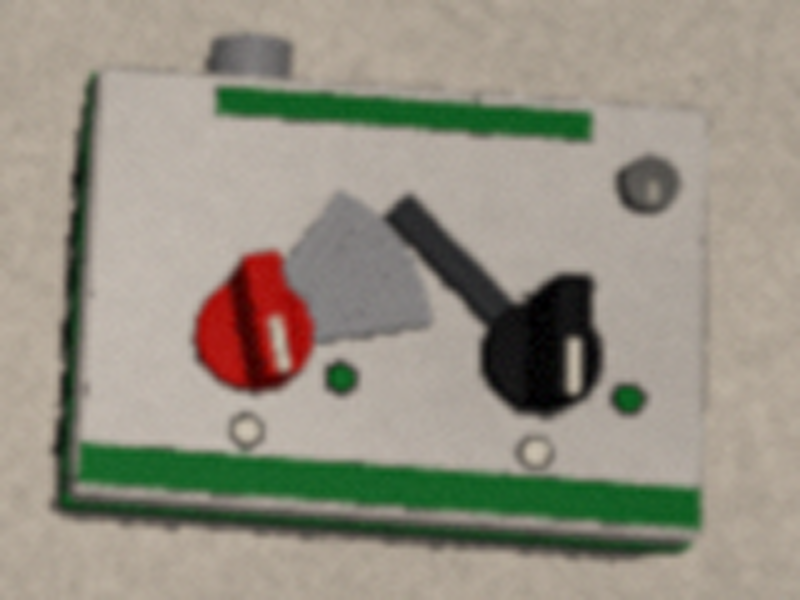

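View pics/scene0c.png

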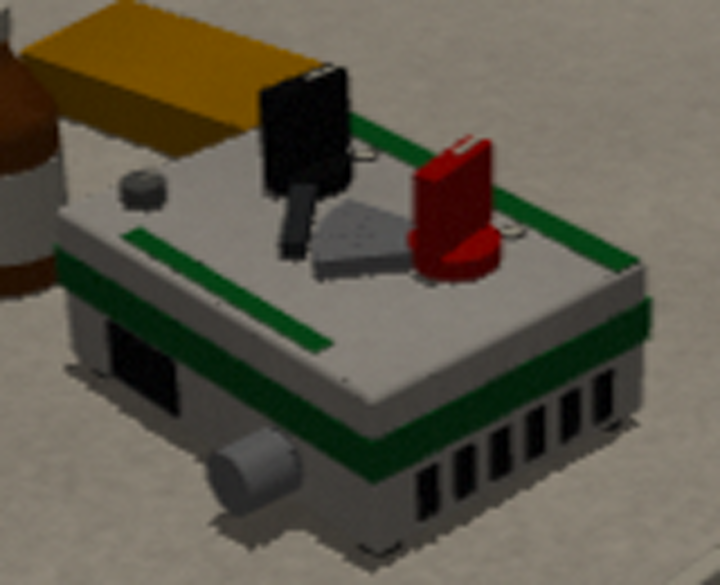

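```bash
cat > h.py <<'E'
import numpy as np
from scipy.spatial.transform import Rotation as R
from cell import manip
def ray(n,u,v,z,st=None):
    m=manip.camera_model(n);d=np.linalg.inv(m["K"])@[u,v,1]
    if n=="wrist":
        T=m["mount"];Rt=R.from_euler("xyz",st["eef_rot"]).as_matrix()
        e=Rt@T[:3,3]+st["eef_pos"];d=Rt@T[:3,:3]@d
    else:
        e=m["eye"];d=R.from_euler("xyz",m["attitude"]).as_matrix()@d
    return (e+d*(z-e[2])/d[2])
E
python3 - <<'E'
from h import *
f=lambda u,v,z:print(u,v,z,ray("top",360+u/5,195+v/4.8,z).round(1))
for p in [(97,72),(707,108),(698,525),(73,490)]:f(*p,90)
print("dots w/g");[f(*p,90) for p in [(247,430),(535,452),(341,378),(628,398)]]
print("line ends red");[f(*p,144) for p in [(273,318),(287,372),(264,255),(281,343)]]
print("line blk");[f(*p,144) for p in [(574,335),(574,395),(575,278)]]
print("hub");[f(*p,96) for p in [(254,335),(541,357)]]
s=lambda u,v,z:print("scene",u,v,z,ray("scene",180+u/4.5,160+v/4.5,z).round(1))
[s(*p,144) for p in [(469,147),(452,158),(320,73),(305,80)]]
E
```

```text
97 72 90 [ 618.2 -119.    90. ]
707 108 90 [ 596.  -345.6   90. ]
698 525 90 [ 434.3 -326.9   90. ]
73 490 90 [ 455.  -101.7   90. ]
dots w/g
247 430 90 [ 475.8 -166.2   90. ]
535 452 90 [ 463.9 -270.4   90. ]
341 378 90 [ 494.6 -201.8   90. ]
628 398 90 [ 483.4 -306.    90. ]
line ends red
273 318 144 [ 509.  -169.6  144. ]
287 372 144 [ 489.  -173.2  144. ]
264 255 144 [ 532.4 -168.   144. ]
281 343 144 [ 499.7 -171.8  144. ]
line blk
574 335 144 [ 499.3 -273.9  144. ]
574 395 144 [ 477.3 -272.   144. ]
575 278 144 [ 520.3 -276.   144. ]
hub
254 335 96 [ 511.2 -170.2   96. ]
541 357 96 [ 499.3 -274.    96. ]
scene 469 147 144 [ 500.4 -166.5  144. ]
scene 452 158 144 [ 513.3 -165.4  144. ]
scene 320 73 144 [ 489.9 -269.3  144. ]
scene 305 80 144 [ 499.8 -269.5  144. ]
```

Request:
send_rows(
  commands=[
    [[-0.022, -0.024, 0], 0.114],
    [[-0.045, -0.048, 0], 0.228],
    [[-0.067, -0.072, 0], 0.342],
    [[-0.09, -0.095, 0], 0.457],
    [[-0.112, -0.119, 0], 0.571],
    [[-0.134, -0.143, 0], 0.685],
    [[-0.157, -0.167, 0], 0.8],
    [[-0.179, -0.191, 0], 0.913],
  ],
  hand=-0.2,
  force=25,
)

```text
clock: 0.82
eef_pos: [271.2, 294.4, 205.4]
eef_rot: [3.142, -0.0, 1.944]
wrist_force: [-0.1, 0.7, 1.1]
finger_gap: 56.0
```

```bash
cat >> h.py <<'E'
def go(x,y,z,yaw):
    s=manip.read_state();Rt=R.from_euler("xyz",s["eef_rot"]).as_matrix()
    print("t",round(s["clock"],2),s["eef_pos"].round(1),s["eef_rot"].round(4),"q",s["joints"].round(2),"F",s["wrist_force"].round(1),"gap",round(s["finger_gap"],1))
    print("shift",(Rt.T@(np.array([x,y,z])-s["eef_pos"])/1000).round(4),"turn",round((s["eef_rot"][2]-yaw+np.pi)%(2*np.pi)-np.pi,3))
E
python3 -c "
from h import *
go(511,-170,175,.122)"
```

```text
t 0.82 [271.2 294.4 205.4] [ 3.1416 -0.      1.9444] q [ 0.73 -0.04  1.91 -0.    1.28  0.36] F [-0.1  0.7  1.1] gap 56.0
shift [-0.5199  0.0538  0.0304] turn 1.822
```

Request:
send_rows(
  commands=[
    [[-0.0325, 0.0034, 0], 0.114],
    [[-0.065, 0.0068, 0], 0.228],
    [[-0.0975, 0.01, 0], 0.342],
    [[-0.13, 0.0135, 0], 0.456],
    [[-0.1625, 0.017, 0], 0.57],
    [[-0.195, 0.02, 0], 0.684],
    [[-0.2275, 0.0235, 0], 0.798],
    [[-0.26, 0.027, 0], 0.911],
  ],
)

```text
clock: 1.48
eef_pos: [392.5, 62.7, 205.5]
eef_rot: [3.141, -0.0, 1.033]
wrist_force: [0.8, 0.6, -0.4]
finger_gap: 56.2
```

```bash
python3 -c "
from h import *
go(511,-170,185,.122)"
```

```text
t 1.48 [392.5  62.7 205.5] [ 3.1415e+00 -1.0000e-04  1.0331e+00] q [ 0.07 -0.05  1.91  0.    1.28  0.6 ] F [ 0.8  0.6 -0.4] gap 56.2
shift [-0.1391  0.2209  0.0205] turn 0.911
```

Request:
send_rows(
  commands=[
    [[-0.0174, 0.0276, 0], 0.114],
    [[-0.0348, 0.055, 0], 0.228],
    [[-0.052, 0.083, 0], 0.342],
    [[-0.0695, 0.11, 0], 0.456],
    [[-0.087, 0.138, 0], 0.57],
    [[-0.104, 0.166, 0], 0.684],
    [[-0.122, 0.193, 0.01], 0.798],
    [[-0.139, 0.221, 0.02], 0.911],
  ],
)

```text
clock: 2.15
eef_pos: [512.6, -169.3, 185.3]
eef_rot: [3.141, -0.001, 0.122]
wrist_force: [-0.2, 0.1, -0.3]
finger_gap: 56.5
```

```bash
python3 - <<'E'
from h import *
import cv2,json
go(511,-170,111,.122)
s=manip.read_state();im=manip.camera("wrist");cv2.imwrite("pics/w1.png",im[:,:,::-1])
im=manip.camera("scene");cv2.imwrite("pics/s1.png",im[:,:,::-1])
json.dump({k:np.array(s[k]).tolist() for k in("eef_pos","eef_rot")},open("w1.json","w"))
E
```

```text
t 2.15 [ 512.6 -169.3  185.3] [ 3.1413e+00 -6.0000e-04  1.2190e-01] q [-0.39  0.29  1.58  0.    1.27  1.06] F [-0.2  0.1 -0.3] gap 56.5
shift [-0.0017  0.0005  0.0743] turn -0.0
```

View pics/w1.png

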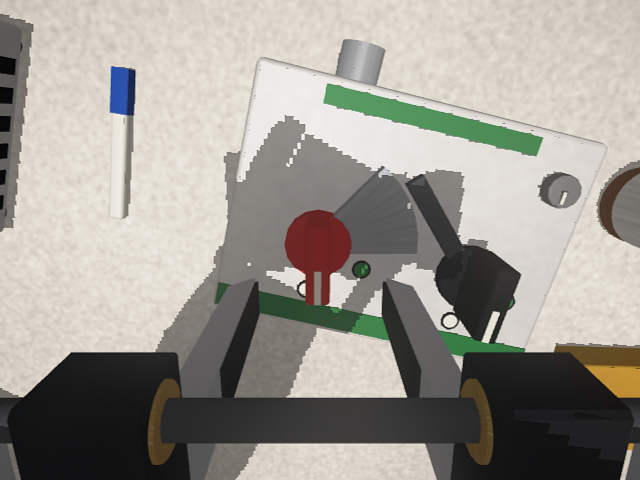

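```bash
python3 - <<'E'
from h import *
import json
s=json.load(open("w1.json"))
for u,v,z in [(318,303,144),(318,272,144),(318,243,102),(465,277,102),(362,269,90),(490,341,144),(497,312,144),(384.5,168,100),(410,178,100)]:print(u,v,ray("wrist",u,v,z,s).round(1))
E
```

```text
318 303 [ 490.4 -170.6  144. ]
318 272 [ 509.  -168.3  144. ]
318 243 [ 513.2 -167.6  102. ]
465 277 [ 501.7 -267.   102. ]
362 269 [ 494.8 -200.3   90. ]
490 341 [ 478.7 -272.7  144. ]
497 312 [ 497.3 -272.4  144. ]
384.5 168 [ 565.8 -202.8  100. ]
410 178 [ 561.6 -219.6  100. ]
```

Request:
send_rows(
  commands=[
    [[0, -0.0005, 0.012], 0],
    [[0, -0.0005, 0.024], 0],
    [[0, -0.0005, 0.036], 0],
    [[0, -0.0005, 0.048], 0],
    [[0, -0.0005, 0.06], 0],
    [[0, -0.0005, 0.07], 0],
    [[0, -0.0005, 0.074], 0],
    [[0, -0.0005, 0.074], 0],
  ],
)

```text
clock: 2.92
eef_pos: [511.7, -166.7, 110.8]
eef_rot: [-3.141, 0.001, 0.128]
wrist_force: [0.2, -0.2, 1.5]
finger_gap: 56.6
```

Request:
send_rows(
  commands=[
    [[0, 0, 0], 0],
    [[0, 0, 0], 0],
    [[0, 0, 0], 0],
    [[0, 0, 0], 0],
    [[0, 0, 0], 0],
    [[0, 0, 0], 0],
    [[0, 0, 0], 0],
    [[0, 0, 0], 0],
  ],
  hand=1,
  force=25,
)

```text
clock: 3.58
eef_pos: [512.2, -167.7, 111.6]
eef_rot: [3.14, -0.0, 0.128]
wrist_force: [-0.0, -5.1, -0.9]
finger_gap: 13.9
```

```bash
python3 - <<'E'
from h import *
go(513,-169,111,1.09)
print(manip.read_state()["moment"])
E
```

```text
t 3.58 [ 512.2 -167.7  111.6] [ 3.1404e+00 -4.0000e-04  1.2760e-01] q [-0.38  0.37  1.66 -0.    1.11  1.06] F [-0.  -5.1 -0.9] gap 13.9
shift [0.0007 0.0014 0.0006] turn -0.962
[-0.98287444  0.07984631  0.01641606]
```

Request:
send_rows(
  commands=[
    [[0, 0, 0], -0.11],
    [[0, 0, 0], -0.22],
    [[0, 0, 0], -0.33],
    [[0, 0, 0], -0.44],
    [[0, 0, 0], -0.55],
    [[0, 0, 0], -0.66],
    [[0, 0, 0], -0.77],
    [[0, 0, 0], -0.86],
  ],
)

```text
clock: 4.25
eef_pos: [512.1, -167.6, 111.6]
eef_rot: [3.141, 0.001, 0.993]
wrist_force: [0.7, -4.7, -0.0]
finger_gap: 13.8
```

```bash
python3 - <<'E'
from h import *
go(513,-169,111,1.09)
print(manip.read_state()["moment"])
E
```

```text
t 4.25 [ 512.1 -167.6  111.6] [3.1408e+00 5.0000e-04 9.9320e-01] q [-0.38  0.37  1.66 -0.    1.11  0.19] F [ 0.7 -4.7 -0. ] gap 13.8
shift [-0.0007  0.0015  0.0006] turn -0.097
[-0.79800963  0.14304541 -0.14079868]
```

Request:
send_rows(
  commands=[
    [[0, 0, 0], -0.02],
    [[0, 0, 0], -0.04],
    [[0, 0, 0], -0.06],
    [[0, 0, 0], -0.08],
    [[0, 0, 0], -0.1],
    [[0, 0, 0], -0.11],
    [[0, 0, 0], -0.11],
    [[0, 0, 0], -0.11],
  ],
)

```text
clock: 4.92
eef_pos: [512.1, -167.6, 111.6]
eef_rot: [3.141, 0.001, 1.095]
wrist_force: [0.2, -6.0, 0.0]
finger_gap: 14.2
```

```bash
python3 - <<'E'
from h import *
go(513,-169,111,1.09)
print(manip.read_state()["moment"])
E
```

```text
t 4.92 [ 512.1 -167.6  111.6] [3.1408e+00 6.0000e-04 1.0949e+00] q [-0.38  0.37  1.66 -0.    1.11  0.09] F [ 0.2 -6.   0. ] gap 14.2
shift [-0.0008  0.0014  0.0006] turn 0.005
[-1.09675595  0.11649205 -0.16362547]
```

Request:
send_rows(
  commands=[
    [[0, 0, 0], -0.01],
    [[0, 0, 0], -0.02],
    [[0, 0, 0], -0.03],
    [[0, 0, 0], -0.04],
    [[0, 0, 0], -0.05],
    [[0, 0, 0], -0.05],
    [[0, 0, 0], -0.05],
    [[0, 0, 0], -0.05],
  ],
)

```text
clock: 5.58
eef_pos: [512.1, -167.6, 111.6]
eef_rot: [3.141, 0.0, 1.144]
wrist_force: [0.2, -6.1, -0.7]
finger_gap: 14.2
```

```bash
python3 - <<'E'
from h import *
import cv2
go(513,-169,111,1.09)
print(manip.read_state()["moment"])
im=manip.camera("top");cv2.imwrite("pics/t2.png",cv2.resize(im[195:320,360:520,::-1],None,fx=4.8,fy=4.8,interpolation=cv2.INTER_CUBIC))
im=manip.camera("wrist");cv2.imwrite("pics/w2.png",im[:,:,::-1])
E
```

```text
t 5.58 [ 512.1 -167.6  111.6] [3.1410e+00 5.0000e-04 1.1441e+00] q [-0.38  0.37  1.66 -0.    1.11  0.04] F [ 0.2 -6.1 -0.7] gap 14.2
shift [-0.0009  0.0014  0.0006] turn 0.054
[-1.07266443  0.16166648 -0.61745716]
```

View pics/w2.png

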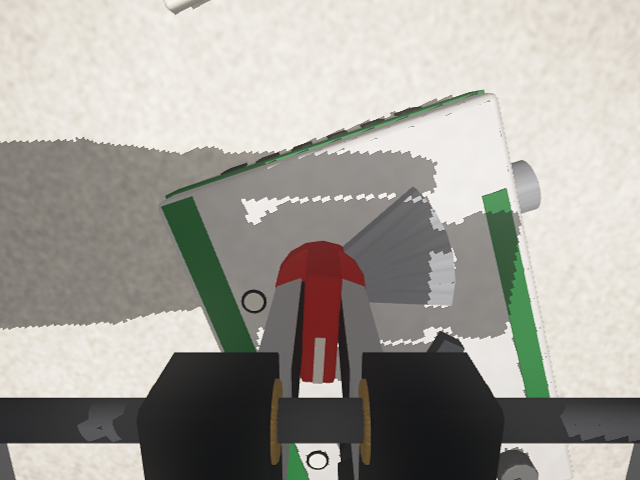

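Request:
send_rows(
  commands=[
    [[0, 0, 0], 0],
    [[0, 0, 0], 0],
    [[0, 0, 0], 0],
    [[0, 0, 0], 0],
    [[0, 0, 0], 0],
    [[0, 0, -0.015], 0],
    [[0, 0, -0.045], 0],
    [[0, 0, -0.075], 0],
  ],
  hand=-0.2,
)

```text
clock: 6.35
eef_pos: [511.5, -166.8, 186.7]
eef_rot: [-3.139, -0.0, 1.148]
wrist_force: [1.4, 0.7, -0.6]
finger_gap: 55.9
```

```bash
python3 - <<'E'
from h import *
go(500.5,-273,185,-.105)
E
```

```text
t 6.35 [ 511.5 -166.8  186.7] [-3.1393 -0.      1.1476] q [-0.38  0.29  1.58  0.    1.28  0.04] F [ 1.4  0.7 -0.6] gap 55.9
shift [-0.1014  0.0336  0.0016] turn 1.253
```

Request:
send_rows(
  commands=[
    [[-0.013, 0.004, 0], 0.11],
    [[-0.026, 0.008, 0], 0.22],
    [[-0.039, 0.013, 0], 0.33],
    [[-0.052, 0.017, 0], 0.44],
    [[-0.065, 0.021, 0], 0.55],
    [[-0.078, 0.026, 0], 0.66],
    [[-0.09, 0.03, 0], 0.77],
    [[-0.101, 0.0335, 0], 0.88],
  ],
)

```text
clock: 7.02
eef_pos: [501.0, -273.6, 186.4]
eef_rot: [-3.141, 0.0, 0.262]
wrist_force: [-0.3, -0.1, 0.4]
finger_gap: 56.1
```

Request:
send_rows(
  commands=[
    [[0, 0, 0], 0.1],
    [[0, 0, 0], 0.2],
    [[0, 0, 0], 0.3],
    [[0, 0, 0], 0.373],
    [[0, 0, 0], 0.373],
    [[0, 0, 0], 0.373],
    [[0, 0, 0], 0.373],
    [[0, 0, 0], 0.373],
  ],
)

```text
clock: 7.68
eef_pos: [501.1, -272.9, 186.4]
eef_rot: [-3.142, 0.0, -0.103]
wrist_force: [0.5, -0.6, 0.3]
finger_gap: 56.3
```

```bash
python3 - <<'E'
from h import *
import cv2,json
go(500.5,-273,111,-.105)
s=manip.read_state();im=manip.camera("wrist");cv2.imwrite("pics/w3.png",im[:,:,::-1])
json.dump({k:np.array(s[k]).tolist() for k in("eef_pos","eef_rot")},open("w3.json","w"))
E
```

```text
t 7.68 [ 501.1 -272.9  186.4] [-3.1416  0.     -0.1033] q [-0.56  0.36  1.48  0.    1.3   1.11] F [ 0.5 -0.6  0.3] gap 56.3
shift [-0.0006  0.0002  0.0754] turn 0.002
```

View pics/w3.png

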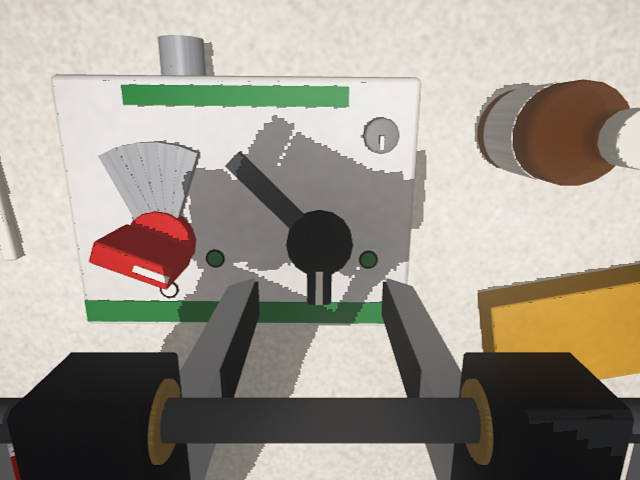

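```bash
python3 - <<'E'
from h import *
import json
s=json.load(open("w3.json"))
P=[ray("wrist",u,v,144,s)[:2] for u,v in [(134,268),(168,281),(106,242),(186,260)]]
print(P, [np.arctan2(*(a-b)[::-1]) for a,b in((P[0],P[1]),(P[2],P[3]))])
for u,v,z in [(319,303,144),(319,243,102)]:print(ray("wrist",u,v,z,s).round(1))
E
```

```text
[array([ 510.17922911, -169.71943305]), array([ 500.61440333, -186.95914856]), array([ 526.55425547, -157.8678652 ]), array([ 511.82136856, -199.35166141])] [np.float64(1.064265093060096), np.float64(1.2295427051540146)]
[ 478.5 -269.8  144. ]
[ 501.5 -272.   102. ]
```

Request:
send_rows(
  commands=[
    [[0, 0, 0.012], 0],
    [[0, 0, 0.024], 0],
    [[0, 0, 0.036], 0],
    [[0, 0, 0.048], 0],
    [[0, 0, 0.06], 0],
    [[0, 0, 0.07], 0],
    [[0, 0, 0.075], 0],
    [[0, 0, 0.075], 0],
  ],
)

```text
clock: 8.4
eef_pos: [500.7, -272.7, 110.0]
eef_rot: [-3.141, 0.002, -0.105]
wrist_force: [0.1, -0.9, -0.3]
finger_gap: 56.4
```

Request:
send_rows(
  commands=[
    [[0, 0, 0], 0],
    [[0, 0, 0], 0],
    [[0, 0, 0], 0],
    [[0, 0, 0], 0],
    [[0, 0, 0], 0],
    [[0, 0, 0], 0],
    [[0, 0, 0], 0],
    [[0, 0, 0], 0],
  ],
  hand=1,
  force=25,
)

```text
clock: 9.07
eef_pos: [501.3, -272.4, 111.6]
eef_rot: [-3.141, -0.0, -0.105]
wrist_force: [0.3, 5.2, 3.4]
finger_gap: 13.9
```

Request:
send_rows(
  commands=[
    [[0, 0, 0], -0.04],
    [[0, 0, 0], -0.1],
    [[0, 0, 0], -0.16],
    [[0, 0, 0], -0.22],
    [[0, 0, 0], -0.28],
    [[0, 0, 0], -0.34],
    [[0, 0, 0], -0.4],
    [[0, 0, 0], -0.4],
  ],
)

```text
clock: 9.73
eef_pos: [501.2, -272.1, 111.6]
eef_rot: [-3.14, -0.0, 0.299]
wrist_force: [-1.1, 6.6, 3.8]
finger_gap: 13.7
```

```bash
python3 - <<'E'
from h import *
go(501,-273,111,1.095)
print(manip.read_state()["moment"])
E
```

```text
t 9.73 [ 501.2 -272.1  111.6] [-3.1402e+00 -3.0000e-04  2.9900e-01] q [-0.56  0.44  1.56  0.    1.14  0.71] F [-1.1  6.6  3.8] gap 13.7
shift [-0.0005  0.0008  0.0006] turn -0.796
[1.32253742 0.1895718  0.03434844]
```

Request:
send_rows(
  commands=[
    [[0, 0, 0], -0.1],
    [[0, 0, 0], -0.2],
    [[0, 0, 0], -0.3],
    [[0, 0, 0], -0.4],
    [[0, 0, 0], -0.5],
    [[0, 0, 0], -0.6],
    [[0, 0, 0], -0.68],
    [[0, 0, 0], -0.72],
  ],
)

```text
clock: 10.4
eef_pos: [500.9, -271.7, 111.6]
eef_rot: [-3.139, -0.001, 1.02]
wrist_force: [-3.0, 9.6, 5.8]
finger_gap: 13.9
```

Request:
send_rows(
  commands=[
    [[0, 0, 0], -0.02],
    [[0, 0, 0], -0.04],
    [[0, 0, 0], -0.06],
    [[0, 0, 0], -0.08],
    [[0, 0, 0], -0.1],
    [[0, 0, 0], -0.11],
    [[0, 0, 0], -0.12],
    [[0, 0, 0], -0.12],
  ],
)

```text
clock: 11.07
eef_pos: [500.9, -271.7, 111.6]
eef_rot: [-3.14, -0.002, 1.135]
wrist_force: [-4.2, 11.0, 6.5]
finger_gap: 14.4
```

```bash
python3 - <<'E'
from h import *
go(501,-273,111,1.095)
print(manip.read_state()["moment"])
E
```

```text
t 11.07 [ 500.9 -271.7  111.6] [-3.1396e+00 -1.9000e-03  1.1350e+00] q [-0.56  0.44  1.56  0.    1.14 -0.13] F [-4.2 11.   6.5] gap 14.4
shift [-0.0012  0.0007  0.0006] turn 0.04
[ 1.95745303  0.74659059 -0.60983343]
```

Stop reached (moment 0.6 N m). Release, lift and look.

Request:
send_rows(
  commands=[
    [[0, 0, 0], 0],
    [[0, 0, 0], 0],
    [[0, 0, 0], 0],
    [[0, 0, 0], 0],
    [[0, 0, 0], 0],
    [[0, 0, -0.015], 0],
    [[0, 0, -0.045], 0],
    [[0, 0, -0.075], 0],
  ],
  hand=-0.2,
)

```text
clock: 11.73
eef_pos: [500.6, -272.8, 186.7]
eef_rot: [-3.139, -0.0, 1.135]
wrist_force: [-0.3, 0.1, 0.6]
finger_gap: 56.2
```

Request:
send_rows(
  commands=[
    [[-0.02, 0, -0.02], 0],
    [[-0.05, 0, -0.04], 0],
    [[-0.08, 0, -0.06], 0],
    [[-0.11, 0, -0.08], 0],
    [[-0.13, 0, -0.08], 0],
    [[-0.13, 0, -0.08], 0],
    [[-0.13, 0, -0.08], 0],
    [[-0.13, 0, -0.08], 0],
  ],
)

```text
clock: 12.4
eef_pos: [446.4, -390.2, 265.9]
eef_rot: [-3.141, -0.0, 1.135]
wrist_force: [-0.5, -0.6, -0.4]
finger_gap: 55.9
```

```bash
python3 - <<'E'
from h import *
import cv2,json
go(501,-273,111,1.095)
s=manip.read_state();im=manip.camera("wrist");cv2.imwrite("pics/w4.png",im[:,:,::-1])
json.dump({k:np.array(s[k]).tolist() for k in("eef_pos","eef_rot")},open("w4.json","w"))
im=manip.camera("top");cv2.imwrite("pics/t4.png",im[:,:,::-1])
im=manip.camera("scene");cv2.imwrite("pics/s4.png",cv2.resize(im[140:290,180:360,::-1],None,fx=4,fy=4,interpolation=cv2.INTER_CUBIC))
E
```

```text
t 12.4 [ 446.4 -390.2  265.9] [-3.1408e+00 -5.0000e-04  1.1349e+00] q [-0.78  0.36  1.3   0.    1.48 -0.34] F [-0.5 -0.6 -0.4] gap 55.9
shift [0.1292 0.0002 0.1549] turn 0.04
```

View pics/w4.png

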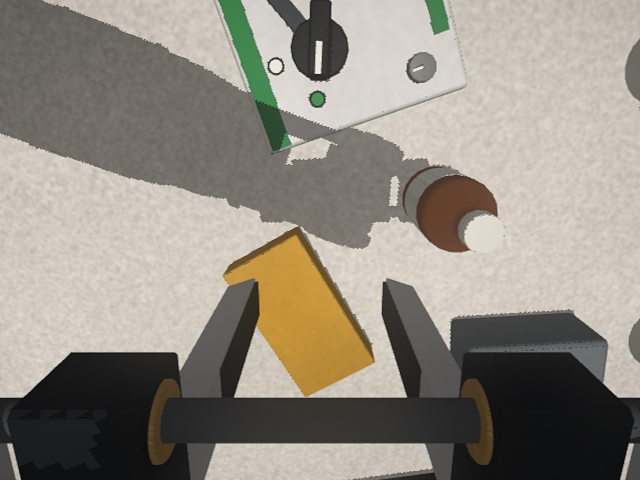

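View pics/s4.png

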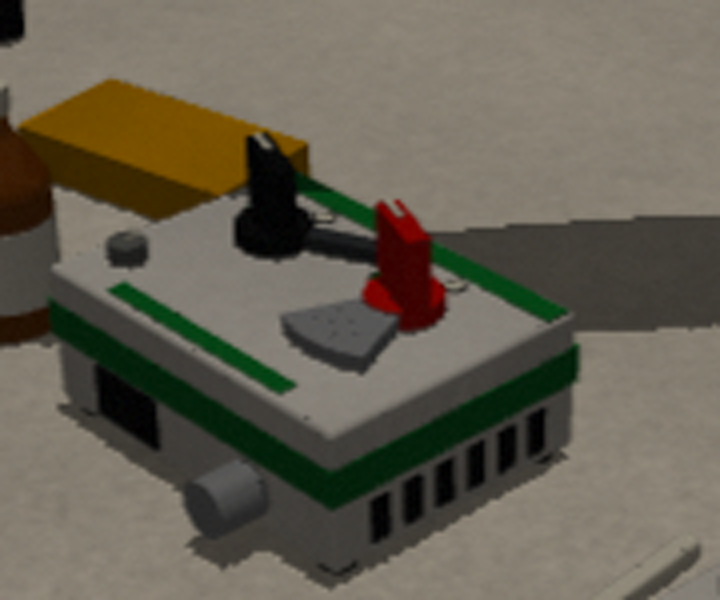

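View pics/t4.png

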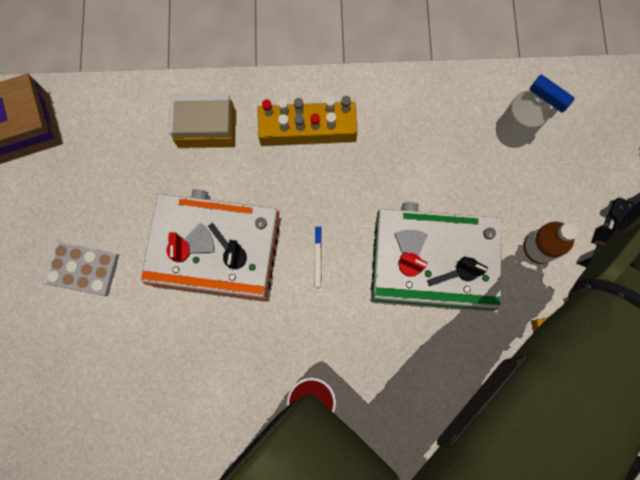

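```bash
python3 - <<'E'
import cv2
im=cv2.imread("pics/t4.png")[235:300,380:500]
cv2.imwrite("pics/t4c.png",cv2.resize(im,None,fx=6.5,fy=6.5,interpolation=cv2.INTER_CUBIC))
E
```

```text
(no output)
```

View pics/t4c.png

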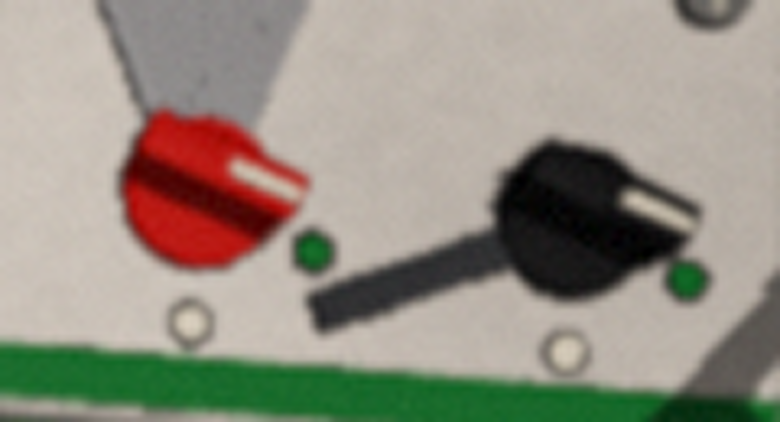

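```bash
python3 - <<'E'
from h import *
import cv2
im=cv2.imread("pics/t4.png")
g=im.min(axis=2).astype(float)
for nm,(x0,y0,x1,y1),lo in (("red",(412,256,428,268),90),("blk",(472,260,488,272),70)):
    sub=g[y0:y1,x0:x1]
    big=cv2.resize(im[y0:y1,x0:x1],None,fx=8,fy=8,interpolation=cv2.INTER_CUBIC).min(axis=2)
    n,l,st,c=cv2.connectedComponentsWithStats((big>lo).astype(np.uint8))
    for i in range(1,n):
        if st[i,4]<150: continue
        ys,xs=np.where(l==i);r=cv2.minAreaRect(np.c_[xs,ys].astype(np.float32))
        b=cv2.boxPoints(r)/8+[x0,y0]-.44
        e=sorted([(np.linalg.norm(b[j]-b[(j+1)%4]),j) for j in range(4)])
        m=[(b[k]+b[(k+1)%4])/2 for k in (e[0][1],e[1][1])]
        P=[ray("top",*p,144)[:2] for p in m]
        if P[0][0]<P[1][0]:P=P[::-1]
        d=P[0]-P[1];print(nm,st[i],np.linalg.norm(d).round(1),P[0].round(1),P[1].round(1),"ang",np.arctan2(d[1],d[0]).round(3))
E
```

```text
red [  27    0  101   96 5293] 21.8 [ 508.5 -170.2] [ 507.8 -191.9] ang 1.537
blk [  28    0  100   96 6450] 21.5 [ 498.  -274.2] [ 497.3 -295.7] ang 1.537
```

```bash
python3 - <<'E'
from h import *
f=lambda u,v,z:ray("top",380+u/6.5,235+v/6.5,z)[:2]
for a,b in (((232,165),(303,195)),((623,195),(697,225))):
    A,B=f(*a,144),f(*b,144);d=A-B;print(A.round(1),B.round(1),np.arctan2(d[1],d[0]).round(3))
for c,g in (((512.3,-168.5),(313,250)),((501,-272.5),(687,280))):
    d=np.array(c)-f(*g,90);print("dot",np.arctan2(d[1],d[0]).round(3))
E
```

```text
[ 510.5 -171.6] [ 501.7 -190.1] 1.126
[ 498.8 -275.7] [ 490.  -294.7] 1.139
dot 1.094
dot 1.082
```

Both handles are at about 1.10 rad in world axes, in line with their green dots, and the gripper is well clear.

```bash
python3 -c "
from cell import manip
print(manip.sign_off())"
```

```text
the job is handed in; nothing more can be done
None
```

I turned the green-banded lamp's red shutter handle anticlockwise to its stop. Then I did the same with its black filter selector, let go of each, and moved the gripper clear. The job was handed in after about 12.5 s, and the orange-banded lamp was not touched.

- **Stops:** At the end of each turn the twisting moment rose to about 0.6 N m, far above the free-turning friction, and the bar began to slip in the grip. Both readings mean the handle had reached its stop.
- **Final pictures:** From the top camera the white lines sit at 1.13 rad (red) and 1.14 rad (black). The green dots are at 1.09 and 1.08 rad, so they agree within my pixel accuracy of about 0.05 rad. An earlier wrist-camera reading of the red handle gave 1.06 rad from its line and 1.23 rad from a rougher bar edge.
- **Forces:** The largest wrist force I saw at the end of any move was about 14 N. It was near zero after I let go.

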